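# Park the tea tin at the top of the sloped rack

### The arm

A 6-joint arm with a two-finger parallel gripper is mounted at the origin on the work surface. World frame = base frame: x ahead of the robot, y to its left, z up, the work surface at z = 0. Lengths are in m, angles in rad, forces in N, time in s.
With the tool pointing down it reaches from about 0.325 to 0.9 m from the base axis. Payload 3.5 kg.
Tool frame: the origin (TCP) lies at the very end of the fingers, on their centre line; the grasp point (between the pads) lies 19 mm behind it (grasp_offset is the distance from the TCP to the grasp point, in m); y points along the fingers, z is the direction in which the jaws open and shut, and the axes are right-handed (so a half turn about y gives the same grasp; the last joint's range is limited). The gripper opens to 85 mm and grips with 20 to 120 N. Pads are 22 mm wide; open, the fingers measure 114 mm over their backs; the gripper's body (76 mm by 85 mm) begins 54 mm behind the grasp point. The pads swing forward as they close: fully open they stand 13 mm farther back than shut.
Start: joints at [-1.207, 0.276, -0.026, 1.268, 0, 1.467], TCP at [0.281, -0.558, 0.231] pointing down, gripper open.
Joint ranges: [-3.12, 3.12], [-0.85, 1.88], [-1.08, 1.24], [-1.95, 2.15], [-1.57, 1.53], [-3.14, 3.14]. Speed limits (rad/s): [2.57, 2.57, 3.14, 3.14, 3.14, 3.14].

### API

Orientations are given as a 3x3 rotation matrix whose columns are the frame's x, y, z axes.
In Python, from station import get_obs, read_camera, camera_info, finish_job, boxes_of, trace, spot_point, grasp_offset gives the robot as it stands.
- The arm moves only by the tool jog_arm, never from a script. Its argument "series" is a list of rows, each a list of 4 numbers: the shift along the tool's x, y, z in cm, then the turn about the tool's y in rad. In form: [[tx, ty, tz, turn], ...]. A call has 1 to 10 rows; each row is the pose to reach, as a shift and turn from the pose commanded when the call began, along the tool's axes at that moment; what a row does not reach only later rows make up. A row lasts 1/8 s, in which the tool goes at most 62.5 mm and 10.7 degrees, less where a joint would pass 70% of its speed; a pose out of reach is approached as far as the arm can. A call with a gripper value outside its range is refused whole. "hand" is the finger opening in cm, from 0 to 8.54, set as the call begins (left out, the last holds). The fingers move at their own pace and stop on an object; the grip force is fixed at half the most. Time passes only in rows, so rows that repeat a pose let the fingers close. It gives the time, the measured TCP pose, the force and the opening at its end, in the units of the state.
- get_obs(): the state, without advancing time (a new reading comes with each control period).
- read_camera(name): name is "side" or "top"; returns the picture (384x512x3 uint8, blue, green, red); there is no depth.
- camera_info(name): a dict with "camera_matrix" (3x3 intrinsics, pixels), "eye" and "attitude" of the camera in the world. Camera axes: x right, y down, z forward; pixel columns grow to the right and rows downward; lengths in m; the calibration is good to about 2 mm. A picture is of the moment at which its call begins. camera_info takes no time and is no camera call.
- finish_job(): hands the job in, once; it reports no verdict.
Trained networks look in the newest picture that a camera, given by its name, has taken for a name from the list of things; names that differ only in an ending like _2 or _b are one class to them, and where a whole thing is asked for, a point or a joint stands for the part that bears it (a point fixed in the world has none). Each returns a list of dicts, best first, with "confidence" (0 to 1); they miss things now and then, are a little off and sometimes report something else, mostly with a low value. They report only what shows in the picture. A call takes as long as a camera call. They do not tell look-alikes from the thing itself.
- boxes_of(thing, camera): "uv" ([column, row] in pixels, amid what is visible of it).
- trace(thing, camera): "mask" (384x512 bool, what is visible of it) and "uv" ([column, row] in pixels, amid what is visible of it).
- spot_point(thing, camera): "uv" ([column, row] in pixels: a listed point, or the origin of a listed thing).
The state is a dict: "time": time; "q": joint angles; "joint_velocities": joint speeds; "effort": joint torques, N m; "tool_pos": TCP position; "ee_rot": TCP orientation; "force": force on the tool from outside, world axes, zero at the start; "wrist_torque": the same for the moment, N m; "gripper_width": finger opening in m.
Only numpy, scipy, OpenCV 4.12 (cv2) and the standard library are available. Lean on these libraries where they do the work, as an engineer would, in place of code of your own. Each camera call takes 0.05 s, during which the arm holds its last target. There are 200 camera calls.

### The job

Roll the tea tin up the sloped wooden gutter with your fingertips, over the small metal ridge near the top, until it sits in the space between ridge and top stop and cannot roll back. Then push the metal keeper arm across the gutter behind it as far as it swings and leave everything so. Only push: do not pick up or lift the tin, and leave the other things on the desk where they are.

Things in the scene. Friction and masses are not known exactly. Their poses are not given: they have to be found in the camera images.
- gutter: Open wooden gutter 260 x 106 mm, fixed. Origin: top face of its floor, mid length and width, 40 mm above the table. Own y runs up the slope (0.14 rad above level), x across to the keeper's side, z square out of the floor. In this frame: inner width 96 mm; side walls 5 mm thick, 14 mm high; lower lip y -131 to -125 mm, 12 mm high; top stop y 125 to 133 mm, 50 mm high.
- ridge (a point): Top middle of the rounded metal ridge across the gutter floor, 4 mm high, at y 78 mm in the gutter's frame.
- seat (a point): Where the tin's centre belongs: y 94 mm, z 30 mm in the gutter's frame, between ridge and top stop (about 1 mm of play).
- tin_center (a point): Centre of the plain, smooth steel tea tin (friction about 0.3 on anything), a cylinder 60 mm in diameter, 90 mm long, 0.13 to 0.25 kg, lying across the gutter (own x is its axis, along the gutter's x). It starts against the lower lip, its centre 30 mm off the gutter floor at about y -101 mm, and rolls back down if let go below the ridge. Pushing it over the ridge takes about 2 to 5 N.
- keeper (a joint): Angle of the aluminium keeper arm, swinging parallel to the gutter floor about a pin outside the wall on the gutter's +x side: 0 = open, pointing downhill and 0.3 rad outward; 0.30 = straight downhill; 1.871 = closed at its end stop, square across behind the seat. Grows as the tip swings inward, then uphill. Starts at 0 to 0.33; stiff (0.02 N m, 0.3 N at the tip), stays where left.
- keeper_pivot (a point): Pin axis of the keeper at mid height of the arm: in the gutter's frame x 64, y 52, z 36 mm. The arm is 10 mm wide and 16 mm high (z 28 to 44 mm above the gutter floor, so it passes 14 mm over the side walls).
- keeper_tip (a point): Centre of the keeper's rounded free end (radius 5 mm) at mid height, 80 mm from keeper_pivot; closed, it lies at x -16, y 52 mm in the gutter's frame.
- spare_tin: Bystander: a like tin standing upright beyond the top stop, 60 mm diameter, 90 mm high; origin at its underside.
- tape: Bystander: clear tape roll lying flat, 64 mm diameter, 19 mm high; origin at its underside.
- pill_jar: Bystander: white pill jar, 42 mm diameter, 62 mm high; origin at its underside.
- scent: Bystander: small amber bottle, 32 mm diameter, 78 mm high; origin at its underside.
- glue_stick: Bystander: white glue stick standing upright, 25 mm diameter, 85 mm high; origin at its underside.
- remote: Bystander: white remote control lying flat, 45 x 120 x 18 mm; origin at its underside.
- mug: Bystander: white mug, 76 mm diameter, 90 mm high, handle at its own +y; origin at its underside.
Not all that is in view belongs to the job. What is shaped like the part that bears tin_center but blue or pink is not meant.

How it is judged:
By the outcome, as a careful person would: the job done as asked, in the order asked, and still so for the second after the job is handed in, with the robot touching nothing.
It also fails if it takes over 58 s, if anything falls off the work surface, if the arm or the gripper's body presses on something with over 40 N, if the wrist force passes 120 N, or if a joint passes its speed limit or range.

## Working session

There is one attempt and no reset: what is moved stays moved. The work goes in short steps, Python scripts to look and compute and a tool call to move; the robot and the scene stay as the last step left them, time stands still between calls to the robot, and variables do not carry over. Pictures are saved under pics/ and viewed, about 8 in all and at most 12, crops included, and the job is handed in when it is done.

Besides the shell and the picture viewer there is one more tool, called after "Emit:" as name(argument=value, ...), one argument or row to a line, values as JSON. jog_arm: Moves the arm, as the interface text tells. Its arguments: {"type":"object","properties":{"series":{"type":"array"},"hand":{"type":"number"}},"required":["series"]}

```bash
ls; mkdir -p pics
python3 - <<'E'
from station import *
import cv2,numpy as np
o=get_obs();print(o)
ims=[]
for c in("side","top"):
    im=read_camera(c);cv2.imwrite(f"pics/{c}0.png",im);i=camera_info(c);print(c,i)
    for n in("gutter","ridge","seat","tin_center","keeper_pivot","keeper_tip"):
        print(n,[(np.round(d["uv"]),round(d["confidence"],2)) for d in spot_point(n,c)[:4]])
E
```

```text
pics
{'time': 0.0, 'q': array([-1.20742604e+00,  2.77163678e-01, -2.79221333e-02,  1.26799801e+00,
        3.05380203e-05,  1.46739819e+00]), 'joint_velocities': array([-0.00021995, -0.00183559, -0.00067104, -0.00096003,  0.00084811,
       -0.00035029]), 'effort': array([-2.31001895e-04, -4.45511127e+01,  2.95202315e+01,  1.65139820e-02,
       -9.75040371e-05, -2.88183386e-06]), 'tool_pos': array([ 0.28096724, -0.55739343,  0.23012123]), 'ee_rot': array([[-8.93027289e-01, -7.84490987e-04,  4.50001828e-01],
       [-4.50002433e-01,  2.14898199e-03, -8.93024743e-01],
       [-2.66475963e-04, -9.99997383e-01, -2.27212241e-03]]), 'force': array([-0.34950986, -0.18834143,  1.03192057]), 'wrist_torque': array([-0.03470372,  0.03306038,  0.03056741]), 'gripper_width': 0.08579746482428069}
side {'camera_matrix': array([[459.99278896,   0.        , 255.23412492],
       [  0.        , 459.99278896, 185.93802985],
       [  0.        ,   0.        ,   1.        ]]), 'eye': array([0.37114088, 0.89132414, 0.63858987]), 'attitude': array([[-0.99121363, -0.0502519 ,  0.12235315],
       [-0.1306
[... 555 characters left out ...]
7537,   0.        , 258.92497673],
       [  0.        , 400.10877537, 186.22835435],
       [  0.        ,   0.        ,   1.        ]]), 'eye': array([ 0.41375184, -0.0218232 ,  1.20910635]), 'attitude': array([[-0.02676381, -0.99556744,  0.09016189],
       [-0.99946152,  0.02493712, -0.02132629],
       [ 0.01898338, -0.09068411, -0.99569876]])}
gutter [(array([225., 174.]), 0.67)]
ridge [(array([200., 180.]), 0.72)]
seat [(array([197., 182.]), 0.83), (array([203., 181.]), 0.56)]
tin_center [(array([375., 197.]), 0.83), (array([366., 128.]), 0.79), (array([332., 276.]), 0.69), (array([261., 158.]), 0.64)]
keeper_pivot [(array([201., 157.]), 0.52)]
keeper_tip [(array([225., 140.]), 0.49)]
```

View pics/side0.png

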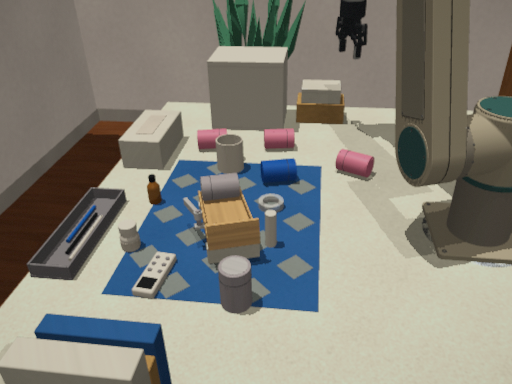

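View pics/top0.png

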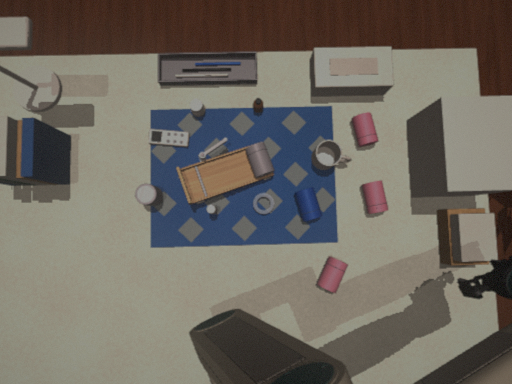

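The side view shows the grey tin at about (220,188) in the gutter. The keeper arm is left of it, and the spare tin stands in front at (235,284). In the top view the tin is at (260,160), the gutter runs up to the left with the ridge at (200,180), and the keeper is at (213,149).

Candidates for the tin (top view): grey in the gutter (260,159), blue (308,204), pinks (365,128), (375,197) and (332,275), and the upright spare (147,195). I choose the grey one lying in the gutter. Next I'll fit the gutter pose.

```bash
cat > h.py <<'E'
from station import *
import cv2,numpy as np
from scipy.optimize import least_squares
from scipy.spatial.transform import Rotation as R
def proj(p,c):
    i=camera_info(c);v=(np.atleast_2d(p)-i["eye"])@i["attitude"];v=v/v[:,2:]
    return (v@i["camera_matrix"].T)[:,:2]
def G(x,y,yaw): return R.from_euler("z",yaw)*R.from_euler("x",.14),np.array([x,y,.04])
def g2w(P,g): r,t=G(*g);return r.apply(np.atleast_2d(P)/1000)+t
def tip(a): # keeper angle -> gutter coords mm
    b=a-.3; return np.array([64-80*np.sin(b),52-80*np.cos(b),36])
E
python3 - <<'E'
from h import *
obs=[]
P={"gutter":[0,0,0],"ridge":[0,78,4],"seat":[0,94,30],"tin_center":[0,-101,30],"keeper_pivot":[64,52,36]}
lists={}
for c in("side","top"):
    im=read_camera(c)
    for n in P:
        for d in spot_point(n,c): obs.append((c,n,d["uv"],d["confidence"]))
    for n in("gutter","keeper","tin_center"):
        for k,d in enumerate(trace(n,c)[:6]):print(c,n,k,np.round(d["uv"]),round(d["confidence"],2),d["mask"].sum())
top=[o for o in obs]
def f(g,sel): return np.ravel([proj(g2w(P[n],g),c)[0]-uv for c,n,uv,q in sel])
sel=[o for o in obs if (o[0]=="top" and (o[1]!="tin_center" or abs(o[2][0]-260)<8)) or (o[0]=="side" and abs(o[2][0]-220)<40 and abs(o[2][1]-205)<35)]
s=least_squares(f,[.45,.05,.2],args=(sel,),loss="soft_l1",f_scale=2)
print(s.x)
for o,r in zip(sel,s.fun.reshape(-1,2)):print(o[:2],np.round(o[2]),np.round(r,1))
g=s.x;np.save("g.npy",g)
t=spot_point("keeper_tip","top");print("tip",[(d["uv"],d["confidence"]) for d in t])
for a in (0,.1,.2,.33):print(a,proj(g2w(tip(a),g),"top"),proj(g2w(tip(a),g),"side"))
out=[]
for c,(u,v,w,h) in(("side",(150,150,130,130)),("top",(130,110,150,150))):
    im=cv2.resize(read_camera(c),None,fx=4,fy=4,interpolation=cv2.INTER_CUBIC)
    def line(Q,col):
        q=proj(g2w(Q,g),c);cv2.polylines(im,[np.int32(4*q+2)],False,col,1)
    for z in(0,14):line([[x,y,z] for x,y in((-53,-131),(53,-131),(53,133),(-53,133),(-53,-131))],(0,255,0))
    line([[-48,78,4],[48,78,4]],(0,0,255)); line([[64,52,44],tip(0)+[0,0,8]],(255,0,255))
    line([[-45,-101,60],[45,-101,60]],(255,255,0))
    line([[-53,125,50],[53,125,50],[53,133,50],[-53,133,50]],(0,255,255))
    out.append(cv2.resize(im[4*v:4*(v+h),4*u:4*(u+w)],(400,400)))
cv2.imwrite("pics/fit.png",np.hstack(out))
E
```

```text
side gutter 0 [227. 224.] 0.56 2864
side keeper 0 [190. 210.] 0.55 171
side tin_center 0 [280. 137.] 0.92 564
side tin_center 1 [354. 159.] 0.78 817
side tin_center 2 [210. 135.] 0.63 419
side tin_center 3 [280. 167.] 0.62 806
top gutter 0 [217. 175.] 0.93 2923
top keeper 0 [210. 149.] 0.46 116
top tin_center 0 [307. 204.] 0.92 594
top tin_center 1 [257. 159.] 0.72 665
top tin_center 2 [374. 197.] 0.69 658
top tin_center 3 [366. 129.] 0.66 646
top tin_center 4 [333. 277.] 0.62 702
[0.56136691 0.04901285 0.32570753]
('side', 'gutter') [228. 216.] [-1.3 -0.7]
('side', 'ridge') [234. 228.] [-2.6  2.2]
('side', 'seat') [226. 222.] [ 5.6 -0.1]
('side', 'tin_center') [218. 187.] [ 1.4 -1.1]
('side', 'keeper_pivot') [200. 214.] [-2.2  1.1]
('top', 'gutter') [225. 175.] [ 0.7 -1.7]
('top', 'ridge') [201. 182.] [ 0.  -1.1]
('top', 'seat') [194. 179.] [1.2 3.1]
('top', 'tin_center') [260. 160.] [-0.5  0.6]
('top', 'keeper_pivot') [264. 204.] [-62.4 -48.6]
('top', 'keeper_pivot') [201. 153.] [0.7 2.2]
('top', 'keeper_pivot') [200. 111.] [ 1.6 45. ]
tip [([225.0, 139.2], 0.68)]
0 [[224.48437998 139.67075292]] [[185.22819344 201.21652451]]
0.1 [[226.04294577 141.9540588 ]] [[188.61366156 200.43781815]]
0.2 [[227.36465359 144.37289613]] [[192.07188699 199.79577624]]
0.33 [[228.7078067  147.68195757]] [[196.63023045 199.17226484]]
```

View pics/fit.png

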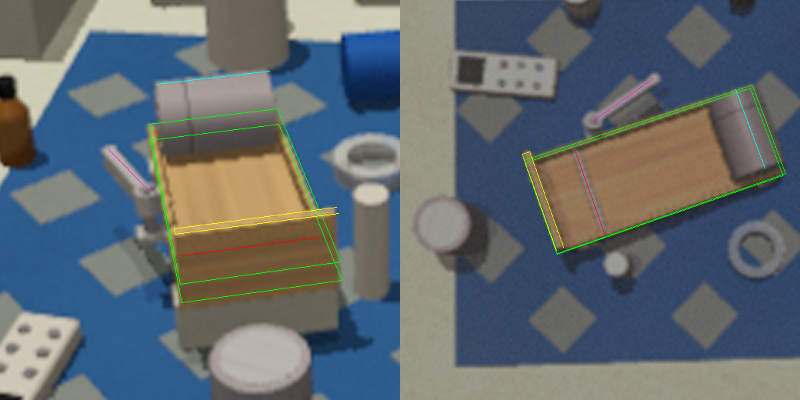

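The overlay fits well: tin line, ridge, stop and keeper (angle about 0) all lie on the picture. Now I'll work out the first moves.

```bash
cat >> h.py <<'E'
g=np.load("g.npy")
def goto(P,yaw=None,pos=None,rot=None):
    """jog row (cm, rad) taking the TCP to world P, tool z at yaw"""
    o=get_obs(); r=o["ee_rot"]
    d=r.T@(P-o["tool_pos"])*100
    cur=np.arctan2(r[1,2],r[0,2]); t=0 if yaw is None else -((yaw-cur+np.pi)%(2*np.pi)-np.pi)
    return np.round([*d,t],3)
def push(y,dz=14): # TCP for tin centre at gutter y, fingers' front 11 mm ahead
    return g2w([0,y,30],g)[0]+np.array([*(R.from_euler("z",g[2]).apply([0,-.041,0])[:2]),-dz/1000])
E
python3 - <<'E'
from h import *
for n,y in(("pre",-135),("contact",-101),("seat",94)):print(n,push(y))
P=push(-135);A=P.copy();A[2]=.2
print("to above",goto(A,g[2]),"down",(A-P)[2]*100)
# tools axes once aligned
r=R.from_euler("z",g[2]); z=r.apply([1,0,0]);x=np.cross([0,0,-1],z)
v=push(94)-push(-101);print("push travel tool",v@x*100,-v[2]*100,v@z*100)
# mug and others roughly
for n,h in(("mug",.045),("spare_tin",.045),("scent",.04),("pill_jar",.03)):
    for d in boxes_of(n,"top")[:2]:
        i=camera_info("top");q=i["attitude"]@np.linalg.solve(i["camera_matrix"],[*d["uv"],1]);w=i["eye"]+q*(h-i["eye"][2])/q[2]
        print(n,round(d["confidence"],2),np.round(w,3),np.round(G(*g)[0].inv().apply(w-G(*g)[1])*1000))
E
```

```text
pre [ 0.61860014 -0.12044867  0.03686816]
contact [ 0.60782729 -0.0885514   0.04161263]
seat [0.54604183 0.09438881 0.06882353]
to above [-49.822   3.131 -23.906  -1.43 ] down 16.31318405905928
push travel tool -19.309211926146425 -2.721090735562612 -1.7733680265946455e-15
mug 0.83 [ 0.603 -0.25   0.045] [ -56. -293.   46.]
spare_tin 0.96 [0.51  0.278 0.045] [ 24. 232. -28.]
spare_tin 0.16 [0.457 0.092 0.045] [-86.  74.  -5.]
scent 0.53 [ 0.77  -0.048  0.04 ] [ 166. -157.   22.]
pill_jar 0.48 [0.768 0.131 0.03 ] [222.  10. -12.]
```

Emit:
jog_arm(
  series=[
    [-4, 0.3, -1.9, -0.11],
    [-9, 0.6, -4.3, -0.26],
    [-15, 0.9, -7.2, -0.43],
    [-21, 1.3, -10.1, -0.6],
    [-27, 1.7, -13, -0.77],
    [-33, 2.1, -15.8, -0.94],
    [-39, 2.5, -18.7, -1.11],
    [-45, 2.9, -21.6, -1.28],
    [-49, 3.1, -23.5, -1.4],
    [-49.8, 3.1, -23.9, -1.43],
  ],
  hand=4,
)

```text
time: 3.2
tool_pos: [0.62, -0.1175, 0.2]
ee_rot: [[0.325, 0.0, 0.946], [-0.946, 0.0, 0.325], [-0.0, -1.0, 0.0]]
force: [-1.3, -0.4, 0.0]
gripper_width: 0.04
```

Run:
```python
from h import *
o=get_obs();print(o["time"],o["tool_pos"],o["force"],o["gripper_width"],o["q"])
print(goto(push(-135),g[2]))
```

```text
3.2 [ 0.62003061 -0.1175002   0.19996927] [-1.34809302 -0.42255832  0.00397893] 0.03997040982494067 [-2.89912439e-01  3.03955192e-01 -5.65863408e-02  1.21019164e+00
  5.16209466e-04  9.49488756e-01]
[ 2.390e-01  1.631e+01 -2.370e-01  6.000e-03]
```

Emit:
jog_arm(
  series=[
    [0.5, 3, -0.2, 0],
    [0.5, 7, -0.2, 0],
    [0.5, 11, -0.2, 0],
    [0.5, 14, -0.2, 0],
    [0.5, 16, -0.2, 0],
    [0.5, 16.3, -0.2, 0],
    [0.5, 16.3, -0.2, 0],
  ],
)

```text
time: 4.08
tool_pos: [0.6184, -0.1266, 0.0379]
ee_rot: [[0.32, 0.001, 0.948], [-0.948, -0.0, 0.32], [0.001, -1.0, 0.0]]
force: [0.2, 1.2, -0.4]
gripper_width: 0.0401
```

Run:
```python
from h import *
o=get_obs();print(o["time"],o["tool_pos"],o["force"])
print(goto(push(-101),g[2]),goto(push(94),g[2]))
a=cv2.resize(read_camera("side")[130:270,160:300],(400,400),interpolation=3);b=cv2.resize(read_camera("top")[110:260,150:300],(400,400),interpolation=3)
cv2.imwrite("pics/c1.png",np.hstack([a,b]))
```

```text
4.075 [ 0.6183664  -0.12659021  0.0378991 ] [ 0.17261449  1.21911138 -0.38550087]
[-3.941 -0.373  0.217 -0.   ] [-23.249  -3.104   0.209  -0.   ]
```

View pics/c1.png

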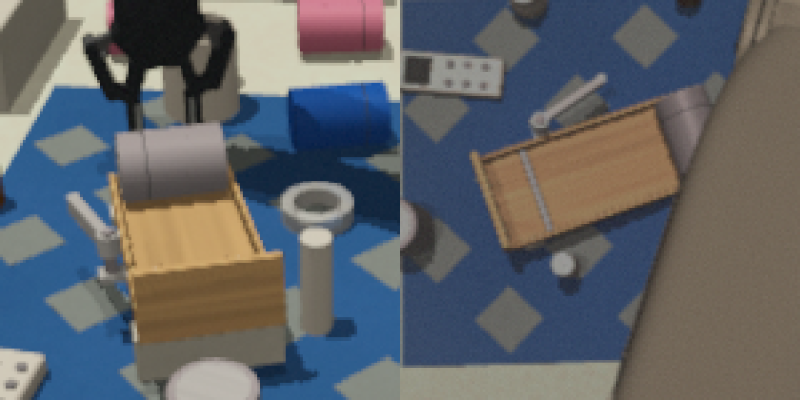

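The side view shows both fingers behind the tin and central on it, around (130–200,105) in the crop. The keeper is untouched. Starting the push.

Emit:
jog_arm(
  series=[
    [-1.5, -0.15, 0.1, 0],
    [-2.8, -0.3, 0.2, 0],
    [-3.6, -0.35, 0.2, 0],
    [-4.3, -0.42, 0.2, 0],
    [-5, -0.53, 0.2, 0],
    [-5.8, -0.64, 0.2, 0],
    [-6.6, -0.75, 0.2, 0],
    [-7.4, -0.86, 0.2, 0],
    [-8.2, -0.97, 0.2, 0],
    [-9, -1.09, 0.2, 0],
  ],
)

```text
time: 5.42
tool_pos: [0.591, -0.0396, 0.0483]
ee_rot: [[0.32, -0.0, 0.947], [-0.947, 0.0, 0.32], [-0.0, -1.0, -0.0]]
force: [1.1, -0.7, -0.6]
gripper_width: 0.0401
```

Run:
```python
from h import *
o=get_obs();print(o["time"],o["tool_pos"],o["force"])
print(goto(push(94),g[2]))
print([(np.round(d["uv"]),round(d["confidence"],2)) for d in (read_camera("side"),spot_point("tin_center","side"))[1]])
r,t=G(*g);pc=r.inv().apply(o["tool_pos"]-t)*1000;print("tcp gutter",pc)
for y in(-60,-50,-40):print(y,proj(g2w([0,y,30],g),"side"))
```

```text
5.425 [ 0.590998   -0.03955321  0.04825244] [ 1.14369033 -0.6830378  -0.56799319]
[-14.129  -2.057   0.031   0.   ]
[(array([282., 136.]), 0.84), (array([220., 196.]), 0.75), (array([276., 169.]), 0.73), (array([155., 201.]), 0.73), (array([350., 162.]), 0.72), (array([210., 137.]), 0.65), (array([271., 209.]), 0.51)]
tcp gutter [ -0.26607976 -91.32568749  21.20377342]
-60 [[221.92466132 192.76914761]]
-50 [[222.44899675 194.45199091]]
-40 [[222.98219382 196.16327549]]
```

Emit:
jog_arm(
  series=[
    [-0.8, -0.12, 0, 0],
    [-1.6, -0.23, 0, 0],
    [-2.5, -0.36, 0, 0],
    [-3.4, -0.5, 0, 0],
    [-4.3, -0.63, 0, 0],
    [-5.2, -0.76, 0, 0],
    [-6.1, -0.89, 0, 0],
    [-7, -1.02, 0, 0],
    [-7.9, -1.15, 0, 0],
    [-8.8, -1.28, 0, 0],
  ],
)

```text
time: 6.78
tool_pos: [0.5628, 0.0438, 0.0611]
ee_rot: [[0.32, 0.0, 0.947], [-0.947, -0.0, 0.32], [0.0, -1.0, 0.0]]
force: [0.1, -0.6, -0.2]
gripper_width: 0.0392
```

Emit:
jog_arm(
  series=[
    [-0.6, -0.09, 0, 0],
    [-1.2, -0.18, 0, 0],
    [-1.7, -0.25, 0, 0],
    [-2.2, -0.32, 0, 0],
    [-2.7, -0.39, 0, 0],
    [-3.2, -0.47, 0, 0],
    [-3.6, -0.53, 0, 0],
    [-4, -0.6, 0, 0],
    [-4.4, -0.65, 0, 0],
    [-4.7, -0.7, 0, 0],
  ],
)

```text
time: 8.02
tool_pos: [0.5474, 0.0884, 0.0677]
ee_rot: [[0.321, -0.001, 0.947], [-0.947, 0.0, 0.321], [-0.001, -1.0, -0.001]]
force: [-0.1, -0.1, 0.1]
gripper_width: 0.0403
```

Run:
```python
from h import *
o=get_obs();print(o["time"],o["tool_pos"],o["force"])
print(goto(push(94),g[2]))
r,t=G(*g);pc=r.inv().apply(o["tool_pos"]-t)*1000;print("tcp gutter",pc)
a=cv2.resize(read_camera("side")[130:270,160:300],(400,400),interpolation=3);b=cv2.resize(read_camera("top")[110:260,130:280],(400,400),interpolation=3)
cv2.imwrite("pics/c2.png",np.hstack([a,b]))
for c in("side","top"):
  print([(np.round(d["uv"]),round(d["confidence"],2)) for d in spot_point("tin_center",c)])
  for y in(60,70,80,94):print(y,proj(g2w([0,y,30],g),c))
```

```text
8.025 [0.5473713  0.08835083 0.06769642] [-0.13765183 -0.14436312  0.08535393]
[-0.615 -0.112  0.068  0.001]
tcp gutter [-0.67245705 45.20445625 21.59978385]
[(array([279., 168.]), 0.96), (array([230., 223.]), 0.84), (array([281., 138.]), 0.82), (array([215., 135.]), 0.71), (array([352., 163.]), 0.56)]
60 [[228.85554053 215.01365594]]
70 [[229.50306518 217.09187244]]
80 [[230.16276843 219.20917588]]
94 [[231.10747592 222.24119435]]
[(array([333., 275.]), 0.85), (array([374., 196.]), 0.75), (array([364., 129.]), 0.67), (array([226., 175.]), 0.66), (array([151., 194.]), 0.66), (array([305., 203.]), 0.63), (array([254., 107.]), 0.21)]
60 [[206.74920806 177.86484714]]
70 [[203.39204578 179.00251842]]
80 [[200.02375619 180.14396051]]
94 [[195.28935132 181.74835016]]
```

View pics/c2.png

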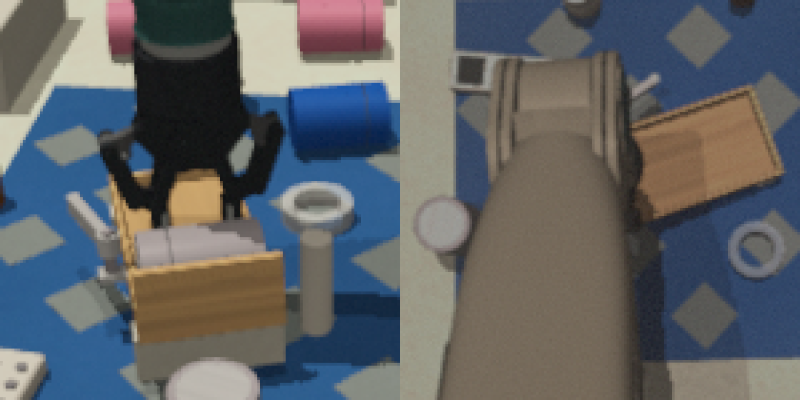

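The tin sits right behind the stop and is found at side pixel (230,223), which matches the seat (231,222). I'll nudge a bit further to be sure, then back off and rise.

Emit:
jog_arm(
  series=[
    [-0.3, -0.05, 0, 0],
    [-0.5, -0.08, 0, 0],
    [-0.5, -0.08, 0, 0],
  ],
)

```text
time: 8.6
tool_pos: [0.5463, 0.0927, 0.0688]
ee_rot: [[0.32, -0.0, 0.947], [-0.947, 0.0, 0.32], [-0.0, -1.0, -0.0]]
force: [1.0, -0.5, -0.6]
gripper_width: 0.04
```

Emit:
jog_arm(
  series=[
    [1, 0, 0, 0],
    [2.5, 0, 0, 0],
    [2.5, -2, 0, 0],
    [2.5, -6, 0, 0],
    [2.5, -9, 0, 0],
    [2.5, -9, 0, 0],
  ],
)

```text
time: 9.35
tool_pos: [0.5573, 0.0678, 0.162]
ee_rot: [[0.319, 0.007, 0.948], [-0.948, -0.0, 0.319], [0.002, -1.0, 0.006]]
force: [0.5, -0.6, -0.5]
gripper_width: 0.0402
```

```bash
cat >> h.py <<'E'
piv=np.array([64,52,36.])
def keep(a,r=55,m=0,ztip=20,hx=14.5,hy=11): # TCP pushing keeper at angle a, gap m
    b=a-.3;d=np.array([-np.sin(b),-np.cos(b),0]);n=np.array([np.cos(b),-np.sin(b),0])
    off=5+hx*abs(n[0])+hy*abs(n[1])+m
    w=g2w(piv+r*d+off*n,g)[0]; w[2]-=(36-ztip)/1000
    return w
E
python3 - <<'E'
from h import *
o=get_obs();print(o["time"],o["tool_pos"],o["force"])
for c in("side","top"):
  read_camera(c)
  for n in("tin_center","keeper_tip","keeper_pivot"):print(c,n,[(np.round(d["uv"]),round(d["confidence"],2)) for d in spot_point(n,c)])
P0=keep(0,m=12);A=P0.copy();A[2]=.16
print("above",goto(A,g[2]),"down",A[2]-P0[2])
r=R.from_euler("z",g[2]).as_matrix();T=np.c_[np.cross([0,0,-1],r[:,0]),[0,0,-1],r[:,0]]
for a in np.r_[np.arange(0,1.9,.15),1.871,1.9]:print(round(a,2),np.round((keep(a)-P0)@T*100,2))
E
```

```text
9.35 [0.5573398  0.06781651 0.16195271] [ 0.53542643 -0.58760202 -0.5267579 ]
side tin_center [(array([229., 224.]), 0.95), (array([352., 162.]), 0.88), (array([280., 170.]), 0.67), (array([280., 140.]), 0.55), (array([212., 134.]), 0.54)]
side keeper_tip [(array([185., 201.]), 0.65), (array([271., 241.]), 0.63), (array([156., 277.]), 0.41)]
side keeper_pivot [(array([198., 213.]), 0.58)]
top tin_center [(array([371., 197.]), 0.91), (array([366., 128.]), 0.72), (array([305., 203.]), 0.66), (array([335., 276.]), 0.56), (array([174., 139.]), 0.55)]
top keeper_tip []
top keeper_pivot []
above [ 1.686 -0.261 11.388  0.   ] down 0.09902172956508849
0.0 [ 0.35  0.05 -1.15]
0.15 [ 0.87  0.12 -1.99]
0.3 [ 1.24  0.17 -2.93]
0.45 [ 1.49  0.21 -3.63]
0.6 [ 1.64  0.23 -4.4 ]
0.75 [ 1.68  0.24 -5.22]
0.9 [ 1.59  0.22 -6.08]
1.05 [ 1.34  0.19 -6.94]
1.2 [ 0.94  0.13 -7.78]
1.35 [ 0.37  0.05 -8.57]
1.5 [-0.34 -0.05 -9.27]
1.65 [-1.19 -0.17 -9.84]
1.8 [ -2.14  -0.3  -10.25]
1.87 [ -2.62  -0.37 -10.38]
1.9 [ -2.74  -0.39 -10.43]
```

The tin stays seated with the hand away: side pixel (229,224). Next the keeper, with the fingers shut.

Emit:
jog_arm(
  series=[
    [0.5, -0.2, 3, 0],
    [1, -0.2, 7, 0],
    [1.7, -0.3, 10.5, 0],
    [1.7, -0.3, 11.4, 0],
    [1.7, 3, 11.4, 0],
    [1.7, 6.5, 11.4, 0],
    [1.7, 9, 11.4, 0],
    [1.7, 9.6, 11.4, 0],
    [1.7, 9.6, 11.4, 0],
  ],
  hand=0,
)

```text
time: 10.88
tool_pos: [0.6672, 0.0893, 0.0628]
ee_rot: [[0.32, -0.001, 0.947], [-0.947, -0.0, 0.32], [-0.0, -1.0, -0.001]]
force: [-0.3, -0.3, 0.3]
gripper_width: -0.0001
```

Run:
```python
from h import *
o=get_obs();print(o["time"],o["tool_pos"],o["force"],o["gripper_width"])
print(goto(keep(0,m=12),g[2]))
a=cv2.resize(read_camera("side")[150:270,150:270],(500,500),interpolation=3)
cv2.imwrite("pics/c3.png",a)
```

```text
10.875 [0.66716446 0.08929651 0.06281717] [-0.31674387 -0.26859069  0.2523854 ] -0.00013142147572406794
[-0.01   0.184 -0.029  0.   ]
```

View pics/c3.png

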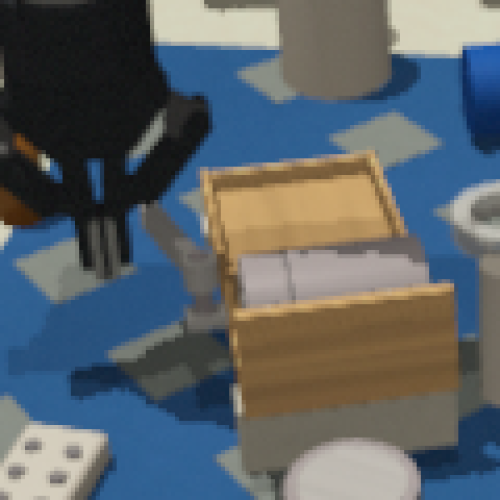

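The picture shows the seated tin and the shut fingertips just outside the keeper arm, at keeper height. Swinging it in.

Emit:
jog_arm(
  series=[
    [0.3, 0.15, -0.8, 0],
    [0.6, 0.2, -1.5, 0],
    [0.9, 0.25, -2.1, 0],
    [1.2, 0.3, -2.9, 0],
    [1.4, 0.35, -3.6, 0],
    [1.6, 0.35, -4.4, 0],
    [1.65, 0.35, -5.2, 0],
    [1.6, 0.35, -6, 0],
    [1.4, 0.35, -6.8, 0],
    [1.2, 0.3, -7.3, 0],
  ],
)

```text
time: 12.18
tool_pos: [0.6017, 0.0545, 0.0597]
ee_rot: [[0.32, -0.0, 0.947], [-0.947, -0.0, 0.32], [-0.0, -1.0, -0.0]]
force: [0.2, 0.7, -0.1]
gripper_width: -0.0006
```

Run:
```python
from h import *
o=get_obs();print(o["time"],o["tool_pos"],o["force"])
for a in(1.2,1.35,1.5,1.65,1.8,1.871,1.9):print(a,goto(keep(a),g[2]))
a=cv2.resize(read_camera("side")[150:270,150:270],(500,500),interpolation=3)
cv2.imwrite("pics/c4.png",a)
```

```text
12.175 [0.60170075 0.0545402  0.0597323 ] [ 0.24334179  0.74150453 -0.08760558]
1.2 [-0.273  0.008 -0.5    0.   ]
1.35 [-0.836 -0.071 -1.286  0.   ]
1.5 [-1.548 -0.171 -1.981  0.   ]
1.65 [-2.395 -0.29  -2.55   0.   ]
1.8 [-3.351 -0.425 -2.963  0.   ]
1.871 [-3.831 -0.492 -3.097  0.   ]
1.9 [-3.949 -0.509 -3.143  0.   ]
```

View pics/c4.png

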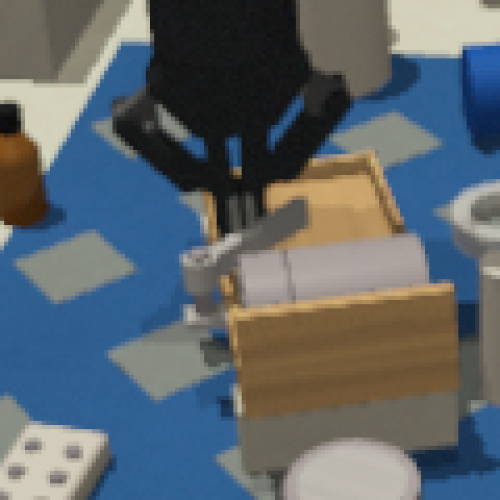

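The keeper is partway across the gutter, with the fingers behind it at (240,215). Continuing to the end stop.

Emit:
jog_arm(
  series=[
    [-0.3, 0, -0.5, 0],
    [-0.6, -0.05, -0.9, 0],
    [-0.9, -0.08, -1.3, 0],
    [-1.3, -0.13, -1.7, 0],
    [-1.7, -0.2, -2.1, 0],
    [-2.1, -0.25, -2.4, 0],
    [-2.6, -0.32, -2.7, 0],
    [-3.1, -0.4, -2.9, 0],
    [-3.5, -0.45, -3, 0],
    [-3.8, -0.48, -3.1, 0],
  ],
)

```text
time: 13.48
tool_pos: [0.5621, 0.0793, 0.0648]
ee_rot: [[0.32, 0.003, 0.947], [-0.947, -0.004, 0.32], [0.005, -1.0, 0.001]]
force: [5.3, -7.9, -5.8]
gripper_width: 0.0007
```

Emit:
jog_arm(
  series=[
    [-0.1, -0.02, 0, 0],
    [-0.2, -0.03, 0, 0],
    [-0.2, -0.03, 0, 0],
  ],
)

```text
time: 13.85
tool_pos: [0.5622, 0.0793, 0.0648]
ee_rot: [[0.318, 0.003, 0.948], [-0.948, -0.008, 0.318], [0.008, -1.0, 0.001]]
force: [4.1, -9.1, -4.5]
gripper_width: -0.0
```

```bash
cat > look.py <<'E'
from h import *
import sys
o=get_obs();print(o["time"],o["tool_pos"],o["force"],goto(keep(1.871),g[2]))
for c in("side","top"):
  read_camera(c)
  print(c,[[(np.round(d["uv"]),round(d["confidence"],2)) for d in spot_point(n,c)] for n in("keeper_tip","tin_center")])
  for a in(1.7,1.8,1.871):print(a,proj(g2w(tip(a),g),c)[0])
cv2.imwrite(sys.argv[1],np.hstack([cv2.resize(read_camera("side")[180:260,180:260],(400,400),interpolation=3),cv2.resize(read_camera("top")[130:230,150:250],(400,400),interpolation=3)]))
E
python3 look.py pics/c5.png
```

```text
13.85 [0.5621682  0.07931594 0.06481851] [ 4.08150332 -9.1274461  -4.45695874] [-0.218  0.013 -0.146 -0.002]
side [[], [(array([230., 224.]), 0.86), (array([353., 161.]), 0.83), (array([278., 170.]), 0.65), (array([214., 134.]), 0.59), (array([282., 138.]), 0.57)]]
1.7 [234.05914516 207.32077532]
1.8 [235.04085917 208.82338911]
1.871 [235.52660451 209.93938364]
top [[], [(array([307., 203.]), 0.81), (array([150., 192.]), 0.66), (array([368., 127.]), 0.56), (array([372., 194.]), 0.56)]]
1.7 [215.80953328 179.96484798]
1.8 [213.26490487 181.19136892]
1.871 [211.38328477 181.90862574]
```

View pics/c5.png

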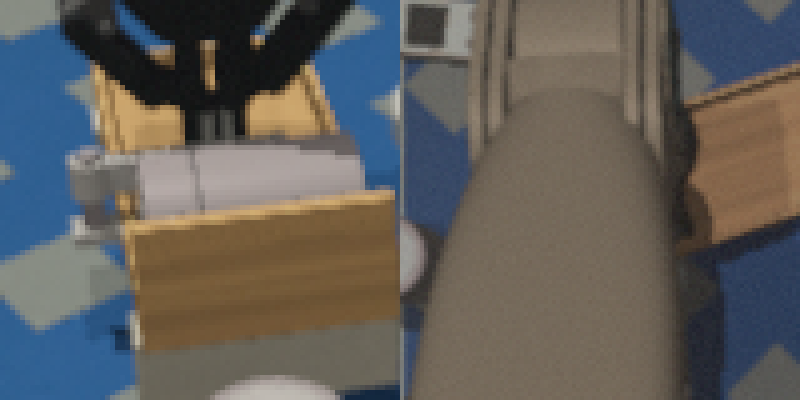

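The push met a firm 10 N against 0.3 N for free swinging, and the arm stalled 2 mm short of its target, so the keeper is at its end stop. Backing straight off downhill, rising and clearing the view.

Emit:
jog_arm(
  series=[
    [0.6, 0, 0, 0],
    [2, 0, 0, 0],
    [3, 0, 0, 0],
    [3, -3, 0, 0],
    [3, -8, 0, 0],
    [6, -13, 0, 0],
    [12, -14, 0, 0],
    [18, -14, 0, 0],
    [24, -14, 0, 0],
    [24, -14, 0, 0],
  ],
)

```text
time: 15.5
tool_pos: [0.6383, -0.1495, 0.2047]
ee_rot: [[0.315, 0.001, 0.949], [-0.949, -0.001, 0.315], [0.001, -1.0, 0.001]]
force: [-0.4, 0.9, -0.6]
gripper_width: -0.0005
```

```bash
python3 look.py pics/c6.png
```

```text
15.5 [ 0.63829883 -0.14948536  0.20466877] [-0.44969752  0.91132414 -0.62972274] [-2.4348e+01  1.3970e+01 -1.7400e-01 -5.0000e-03]
side [[(array([234., 214.]), 0.42)], [(array([279., 138.]), 0.96), (array([277., 171.]), 0.79), (array([229., 222.]), 0.72), (array([213., 136.]), 0.7), (array([355., 165.]), 0.56)]]
1.7 [234.05914516 207.32077532]
1.8 [235.04085917 208.82338911]
1.871 [235.52660451 209.93938364]
top [[(array([210., 177.]), 0.47)], [(array([366., 131.]), 0.86), (array([192., 183.]), 0.65), (array([374., 196.]), 0.58), (array([333., 274.]), 0.58)]]
1.7 [215.80953328 179.96484798]
1.8 [213.26490487 181.19136892]
1.871 [211.38328477 181.90862574]
```

View pics/c6.png

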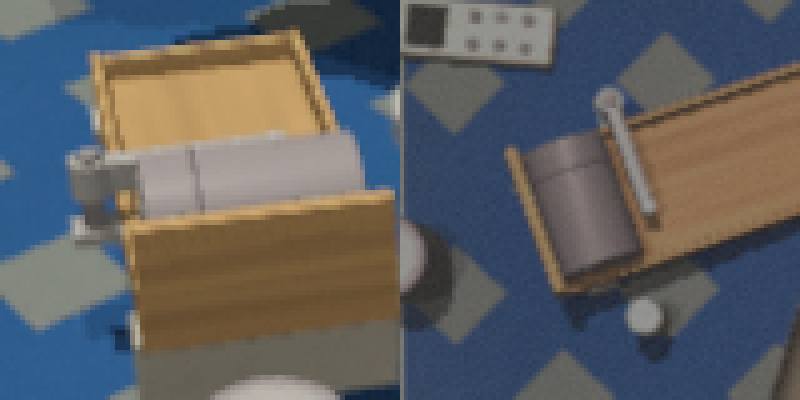

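The top view shows the tin between ridge and stop and the keeper square behind it. One numeric check of the arm's direction, then hand in.

Run:
```python
from h import *
im=read_camera("top").astype(int)
# bright arm pixels near the model line
gray=im.mean(2); sat=im.max(2)-im.min(2)
u,v=np.meshgrid(np.arange(512),np.arange(384))
m=(gray>115)&(sat<35)&(u>198)&(u<218)&(v>158)&(v<188)
pts=np.c_[u[m],v[m]].astype(np.float32);print(len(pts))
l=cv2.fitLine(pts,cv2.DIST_HUBER,0,.01,.01).ravel();print("arm dir",np.arctan2(l[0],l[1])%np.pi)
for a in(1.7,1.8,1.84,1.871):
    q=proj(g2w(np.array([piv+[0,0,8],tip(a)+[0,0,8]]),g),"top");d=q[1]-q[0];print(a,np.arctan2(d[0],d[1]))
```

```text
79
arm dir 0.3677164
1.7 0.5175665720750073
1.8 0.41679893259043277
1.84 0.3763121628290321
1.871 0.3448667329424043
```

```bash
python3 -c "
from station import *
print(get_obs()['time'],finish_job())"
```

```text
the job is handed in; nothing more can be done
15.95 None
```

I rolled the tea tin up the gutter and over the ridge with two spread fingertips, then swung the keeper closed behind it with the fingers shut. I backed the arm off before handing in at about 16 s.

- **Tin:** With the robot clear, it shows at its seat in both cameras: side (229,222) against an expected (231,222), top (192,183) against (195,182).
- **Keeper:** It was pushed until it stalled firmly at about 10 N, where free swinging takes 0.3 N. I take that as its end stop.
- **Checks that disagreed slightly:**
  - The keeper's direction in the top picture reads about 1.85 rad instead of 1.871, which I put down to measuring error.
  - The fingers stopped about 2 mm short of the point I had worked out for full closure.
  - The network's keeper-tip points (side and top, confidence below 0.5) were 4–5 pixels off the closed position.
- **Other objects:** I saw nothing else on the desk moved, but I did not measure each item afterwards.

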